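# Index the head four clicks and hold

## Robot

A 6-joint arm with a two-finger parallel gripper is mounted at the origin on the work surface. World frame = base frame: x ahead of the robot, y to its left, z up, the work surface at z = 0. Lengths are in m, angles in rad, forces in N, time in s.
With the tool pointing down it reaches from about 0.35 to 0.775 m from the base axis. Payload 5.5 kg.
Tool frame: the origin (TCP) lies at the very end of the fingers, on their centre line; the grasp point (between the pads) lies 19 mm behind it; z points along the fingers, x is the direction in which the jaws open and shut, and the axes are right-handed (so a half turn about z gives the same grasp; the last joint's range is limited). The gripper opens to 85 mm and grips with 20 to 120 N. Pads are 22 mm wide; open, the fingers measure 114 mm over their backs; the gripper's body (76 mm by 85 mm) begins 54 mm behind the grasp point. The pads swing forward as they close: fully open they stand 13 mm farther back than shut.
Start: joints at [-1.318, 0.313, 0.046, 1.304, 0, 1.431], TCP at [0.22, -0.531, 0.231] pointing down, gripper open.
Joint ranges: [-2.76, 2.76], [-0.86, 1.69], [-1.03, 1.26], [-2.2, 2.34], [-1.47, 1.5], [-3.14, 3.14]. Speed limits (rad/s): [2.57, 2.57, 3.14, 3.14, 3.14, 3.14].

## Interface

Orientations are given as a unit quaternion [w, x, y, z].
In Python, from workcell import env gives the robot as it stands.
- The arm moves only by the shell command python3 -m inch 'ROWS' [FORCE]. ROWS is JSON, a list of rows, each a list of 7 numbers: the turn, a rotation vector about the tool's x, y, z each as a share of 8 degrees, from -1 to 1, then the shift along the tool's x, y, z each as a share of 0.05 m, from -1 to 1, then the closure, from 0 (fully open) to 1 (shut). A call has 1 to 12 rows; each row shifts and turns the commanded pose from where the row before left it, along the tool's axes as they then stand; what a row does not reach is not made up. A row lasts 1/10 s, in which the tool goes at most 50 mm and 8.59 degrees, less where a joint would pass 70% of its speed; a pose out of reach is approached as far as the arm can. A call with a number of a shift or a turn outside -1 to 1 is refused whole. A call with a gripper value outside its range is refused whole. The fingers move at their own pace and stop on an object; FORCE is the grip in N (left out, the last holds). Time passes only in rows, so rows that do not move let the fingers close. It gives the time, the measured TCP pose, the force and the opening at its end, in the units of the state.
- env.get_state(): the state, without advancing time (a new reading comes with each control period).
- env.read_camera(name): name is "side" or "top" or "wrist"; returns the picture (384x512x3 uint8, red, green, blue); there is no depth.
- env.calibration(name): a dict with "fx", "fy", "cx", "cy" (pixels), "k1" (the pictures are not rectified: a ray, as slopes to the right and down, at radius r is drawn at 1 + k1 r^2 times it, then the intrinsics apply), "rvec" (rotation vector, rad) and "tvec" (3), from world to camera coordinates, as OpenCV has them; the wrist camera has in their place "hand_eye" (4x4, takes a point from camera to tool coordinates, whose origin is the TCP and whose axes are the tool frame's). Camera axes: x right, y down, z forward; pixel columns grow to the right and rows downward; lengths in m; the calibration is good to about 2 mm. A picture is of the moment at which its call begins: read the wrist's pose just before it. calibration takes no time and is no camera call.
- env.hand_in(): hands the job in, once; it reports no verdict.
The state is a dict: "clock": time; "joint_pos": joint angles; "qvel": joint speeds; "tau": joint torques, N m; "tcp_pos": TCP position; "orientation": TCP orientation; "wrist_force": force on the tool from outside, world axes, zero at the start; "ft_torque": the same for the moment, N m; "finger_gap": finger opening in m.
Only numpy, scipy, OpenCV 4.12 (cv2) and the standard library are available. Lean on these libraries where they do the work, as an engineer would, in place of code of your own. Each camera call takes 0.05 s, during which the arm holds its last target.

## Task

Unlock the indexing head by turning its lock knob fully anticlockwise to the end stop, then swing its ratchet lever anticlockwise from rest by exactly four clicks, without running on to a fifth. Finish while holding the lever at the fourth click with the gripper, against its return spring, so that the blank can be marked; leave the knob at its stop and do not disturb the other things on the bench.

Things in the scene. Friction and masses are not known exactly. Their poses are not given: they have to be found in the camera images.
- knob_grip (a point): lock knob of the indexing head: an upright black bar 42 long, 14 thick, on a disc 44 across, on a pedestal 76 square whose top is 54 above the bench; top of the bar 98 above the bench. This point is on the knob's vertical axis at gripping height, 91 above the bench; its x axis lies along the bar and turns with it, z up. It is 148 from the lever's pivot.
- knob (a joint): angle of the lock knob in rad: 0 = fully anticlockwise seen from above, at its end stop, lever free; grows clockwise to 1.45. Starts at 0.75 to 1.3 (locked). Stiff (0.05 N m of friction), stays where left. It drives a small bolt that blocks the lever unless the knob is at or near its anticlockwise stop.
- lever: ratchet lever, one piece with its faceplate (120 across) and the aluminium blank on it (top 93 above the bench). Origin on the vertical pivot at bench level, x axis along the arm to the grip, z up. Rests at a stop, swings only anticlockwise seen from above, up to 1.3 rad. A return spring pulls it back to rest, even out of a click: 6 N at the grip at rest, 7.5 N after 0.8 rad.
- lever_grip (a point): middle of the lever's upright black round grip, 18 in diameter, graspable from 66 to 122 above the bench; this point is 95 above the bench and 150 from the pivot axis, at the end of a flat steel arm 22 wide whose top is 62 above the bench. x axis points outward along the arm, z up.
- roller (a point): sprung roller, 8 across, under the lever's arm, 88 from the pivot; it rides over the pins, and each pin passed is one click. Felt at the grip, on top of the return spring: the push rises by up to 4 N as the roller climbs a pin, drops to 2 to 4 N below as it rolls off, then jumps up by 4 to 8 N when it is seated in the gap behind that pin. x axis along the arm.
- pin_ring: curved plate under the lever with a row of 8 upright steel pins, 8 across, 0.16 rad apart on a circle of radius 85 about the pivot, set at a different angle each time. Origin on the pivot axis, z up; the x axis points 0.08 rad short of (clockwise of) the first pin. At rest the arm stands 0.02 to 0.16 rad clockwise of this x axis: free travel before the first click.
- wrench: bystander: steel open wrench lying flat, 170 long, about 20 high; origin: middle of its underside
- caliper: bystander: steel sliding caliper lying flat, 200 long, 10 high, jaws to one side; origin: middle of its underside
- vblock: bystander: dark steel V-block 50 x 50 x 36; origin: middle of its underside
- collar: bystander: steel collar, 56 outside, 30 bore, 22 high, lying flat; origin: middle of its underside
- screwdriver: bystander: black-handled screwdriver lying flat, 180 long, 26 high; origin: middle of its underside
- oil_bottle: bystander: closed white oil bottle, 56 across, 150 high, upright, to the robot's right; origin: middle of its underside
- jar: bystander: clear jar with steel lid, 68 across, 80 high, upright, to the robot's left; origin: middle of its underside

How it is judged:
By the outcome, as a careful person would: the job done as asked, in the order asked, and still so for the second after the job is handed in, while the arm keeps its last pose, push and grip.
It also fails if it takes over 64 s, if anything falls off the work surface, if the arm or the gripper's body presses on something with over 40 N, if the wrist force passes 120 N, or if a joint passes its speed limit or range.

## Working session

There is one attempt and no reset: what is moved stays moved. The work goes in short steps, Python scripts to look and compute and a shell command to move; the robot and the scene stay as the last step left them, time stands still between calls to the robot, and variables do not carry over. Pictures are saved under pics/ and viewed, and the job is handed in when it is done.

```bash
ls; mkdir -p pics
python3 - <<'E'
from workcell import env
import cv2
s=env.get_state();print({k:s[k] for k in ('clock','tcp_pos','orientation','wrist_force','finger_gap')})
for n in("side","top","wrist"):
    c=env.calibration(n);print(n,c)
for n in("side","top"):
    cv2.imwrite(f"pics/{n}0.png",cv2.cvtColor(env.read_camera(n),cv2.COLOR_RGB2BGR))
E
```

```text
pics
{'clock': 0.0, 'tcp_pos': array([ 0.21994508, -0.53071317,  0.23039991]), 'orientation': array([-6.10468001e-04,  8.31496870e-01, -5.55528661e-01, -7.00213774e-04]), 'wrist_force': array([-0.24193612,  0.19923918, -0.07775729]), 'finger_gap': 0.08585226769190966}
side {'fx': 406.7134129838591, 'fy': 406.7134129838591, 'cx': 258.4344604945216, 'cy': 193.92514712039358, 'k1': -0.042616336620428304, 'rvec': array([ 0.7343318 , -2.40977959,  1.34480592]), 'tvec': array([0.48865835, 0.24055866, 0.95282979])}
top {'fx': 355.8539830383275, 'fy': 355.8539830383275, 'cx': 255.07152911341015, 'cy': 193.56463165052233, 'k1': 0.002659016517833314, 'rvec': array([ 2.14239269, -2.10921196,  0.16590936]), 'tvec': array([-0.00690919,  0.58926327,  0.97495149])}
wrist {'fx': 308.9526255844339, 'fy': 308.9526255844339, 'cx': 260.23002716866637, 'cy': 189.38559044611372, 'k1': -0.017990515427076824, 'hand_eye': array([[ 9.99999982e-01, -8.85987561e-05, -1.66188084e-04,
         6.75447300e-04],
       [ 1.30212335e-04,  9.62794165e-01,  2.70235785e-01,
        -6.88990865e-02],
       [ 1.36062363e-04, -2.70235802e-01,  9.62794159e-01,
        -1.42209605e-01],
       [ 0.00000000e+00,  0.00000000e+00,  0.00000000e+00,
         1.00000000e+00]])}
```

View pics/top0.png

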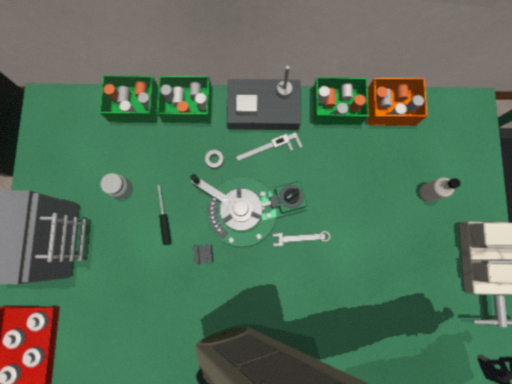

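View pics/side0.png

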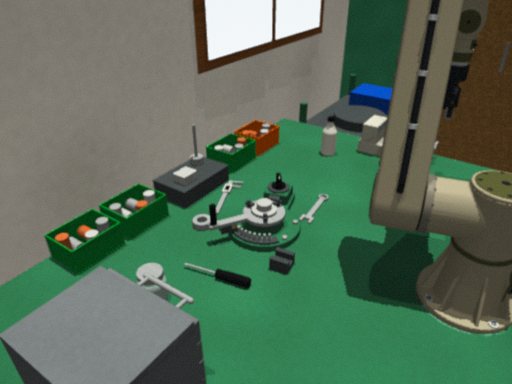

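The top view shows the pivot near (241,209), the lever grip near (195,180) and the knob near (290,196). I'll enlarge the region next.

```bash
cat > h.py <<'E'
import numpy as np,cv2
from workcell import env
from scipy.spatial.transform import Rotation as R
def T_wc(name,st=None):
    c=env.calibration(name)
    if name=="wrist":
        st=st or env.get_state();q=np.array(st["orientation"]);T=np.eye(4)
        T[:3,:3]=R.from_quat(q[[1,2,3,0]]).as_matrix();T[:3,3]=st["tcp_pos"]
        return c,T@c["hand_eye"]
    T=np.eye(4);T[:3,:3]=R.from_rotvec(c["rvec"]).as_matrix();T[:3,3]=c["tvec"]
    return c,np.linalg.inv(T)
def pix2w(name,u,v,z,st=None):
    c,T=T_wc(name,st)
    d=np.array([(u-c["cx"])/c["fx"],(v-c["cy"])/c["fy"]]);p=d.copy()
    for _ in range(20): p=d/(1+c["k1"]*(p@p))
    r=T[:3,:3]@np.array([p[0],p[1],1]);o=T[:3,3]
    return o+r*(z-o[2])/r[2]
def w2pix(name,P,st=None):
    c,T=T_wc(name,st);q=T[:3,:3].T@(np.asarray(P)-T[:3,3]);p=q[:2]/q[2];p=p*(1+c["k1"]*(p@p))
    return np.array([c["fx"]*p[0]+c["cx"],c["fy"]*p[1]+c["cy"]])
def crop(src,dst,x0,y0,x1,y1,k):
    im=cv2.imread(src)[y0:y1,x0:x1];cv2.imwrite(dst,cv2.resize(im,None,fx=k,fy=k,interpolation=cv2.INTER_CUBIC))
E
python3 - <<'E'
from h import *
crop("pics/top0.png","pics/top0c.png",180,125,340,245,5)
crop("pics/side0.png","pics/side0c.png",180,160,340,280,5)
print(pix2w("top",241,209,.093),pix2w("top",195,180,.122),pix2w("top",290,196,.098))
E
```

```text
[0.53848994 0.03944327 0.093     ] [0.61178625 0.16395289 0.122     ] [ 0.57571775 -0.09422214  0.098     ]
```

View pics/top0c.png

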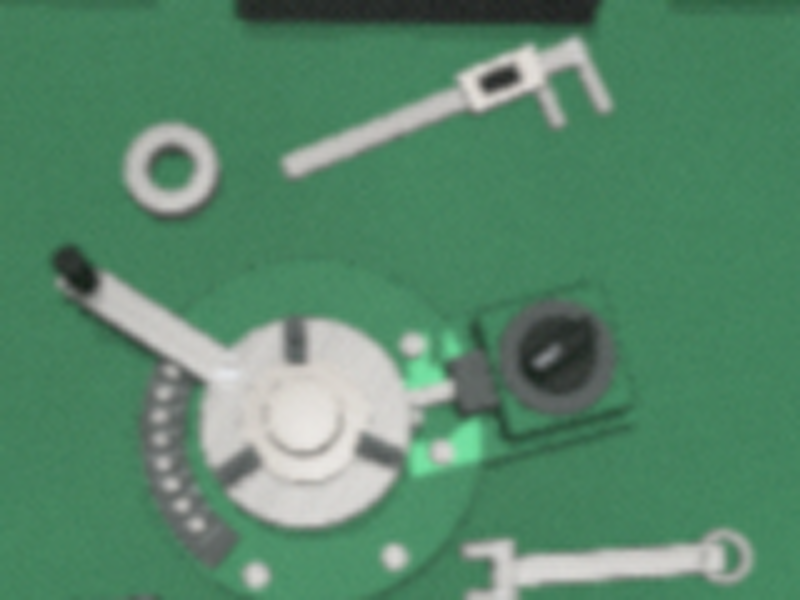

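View pics/side0c.png

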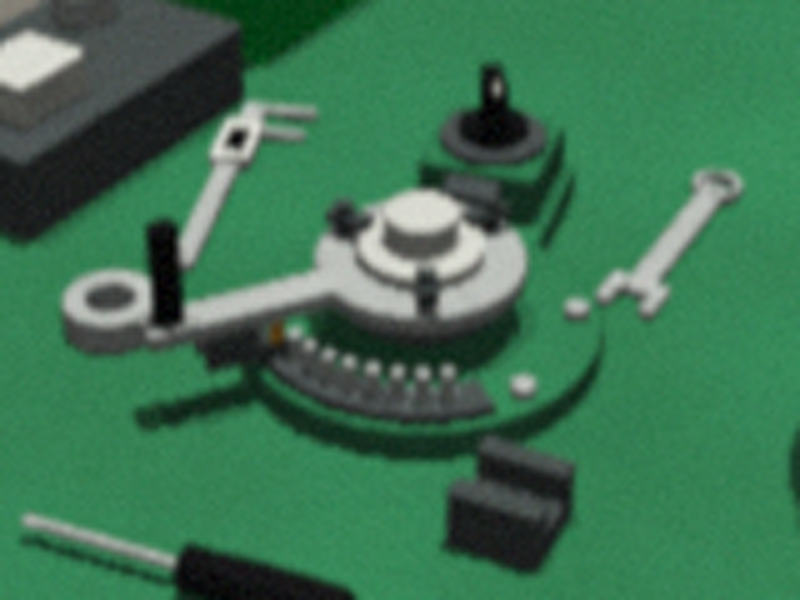

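```bash
cat >> h.py <<'E'
def Rtool(st=None):
    st=st or env.get_state();return R.from_quat(np.array(st["orientation"])[[1,2,3,0]]).as_matrix()
def yaw(): 
    m=Rtool();return np.arctan2(m[1,0],m[0,0])
def rel(P,st=None): # tool-frame shift in row units
    st=st or env.get_state();return Rtool(st).T@(np.asarray(P)-st["tcp_pos"])/0.05
E
python3 - <<'E'
from h import *
f=lambda x,y:(180+x/5,125+y/5)
piv=pix2w("top",*f(302,417),.093);g=pix2w("top",*f(68,256),.122);kd=pix2w("top",*f(556,357),.066)
print(piv,g,kd,np.linalg.norm((g-piv)[:2]),np.linalg.norm((kd-piv)[:2]))
a=pix2w("top",*f(525,368),.098);b=pix2w("top",*f(588,322),.098);print((a+b)/2,b-a,np.arctan2(*(b-a)[1::-1]))
print(Rtool(),yaw(),rel([.575,-.094,.25]))
for n,P in dict(piv=piv,g=g).items(): print(n,w2pix("side",P))
E
```

```text
[0.54012115 0.0411275  0.093     ] [0.62222683 0.16822448 0.122     ] [ 0.57993898 -0.10028213  0.066     ] 0.15131089427951966 0.1469086133613366
[ 0.58135089 -0.09781324  0.098     ] [ 0.02608014 -0.0344943   0.        ] -0.9234210262762315
[[ 3.82816181e-01 -9.23824441e-01 -4.17023166e-04]
 [-9.23823039e-01 -3.82816335e-01  1.62679438e-03]
 [-1.66251569e-03 -2.37507604e-04 -9.99998590e-01]] -1.1779529817952734 [-5.35217966 -9.90347353 -0.37908065]
piv [264.698714   201.62130223]
g [212.03882811 204.65279069]
```

Pivot to grip measures 151 mm (should be 150) and pivot to knob 147 mm (should be 148), so the scene points agree with the sizes given. Next I'll move above the knob.

```bash
python3 -m inch '[[0,0,0,-0.45,-0.83,-0.04,0],[0,0,0,-0.45,-0.83,-0.04,0],[0,0,0,-0.45,-0.83,-0.04,0],[0,0,0,-0.45,-0.83,-0.04,0],[0,0,0,-0.45,-0.83,-0.04,0],[0,0,0,-0.45,-0.83,-0.04,0],[0,0,0,-0.45,-0.83,-0.04,0],[0,0,0,-0.45,-0.83,-0.04,0],[0,0,0,-0.45,-0.83,-0.04,0],[0,0,0,-0.45,-0.83,-0.04,0],[0,0,0,-0.45,-0.83,-0.04,0],[0,0,0,-0.45,-0.83,-0.04,0]]'
python3 -m inch '[[0,0,-1,0,0,0,0],[0,0,-1,0,0,0,0],[0,0,-1,0,0,0,0],[0,0,-1,0,0,0,0],[0,0,-1,0,0,0,0],[0,0,-1,0,0,0,0],[0,0,-1,0,0,0,0],[0,0,-1,0,0,0,0],[0,0,-1,0,0,0,0],[0,0,-1,0,0,0,0],[0,0,-1,0,0,0,0],[0,0,-1,0,0,0,0]]'
python3 -m inch '[[0,0,-1,0,0,0,0],[0,0,0,0,0,0,0],[0,0,0,0,0,0,0]]'
python3 - <<'E'
from h import *
st=env.get_state();im=env.read_camera("wrist")
cv2.imwrite("pics/w1.png",cv2.cvtColor(im,cv2.COLOR_RGB2BGR))
import pickle;pickle.dump(st,open("st1.pkl","wb"))
print(st["tcp_pos"],yaw(),st["joint_pos"],st["wrist_force"],w2pix("wrist",[.58,-.099,.098],st))
E
```

```text
clock: 1.3
tcp_pos: [0.5776, -0.0894, 0.255]
orientation: [0.0, 0.832, -0.555, -0.0]
wrist_force: [1.6, -0.9, 0.2]
finger_gap: 0.0856
clock: 2.5
tcp_pos: [0.5765, -0.0911, 0.2547]
orientation: [-0.0, 0.969, 0.249, -0.001]
wrist_force: [-0.2, 0.3, 0.5]
finger_gap: 0.0852
clock: 2.8
tcp_pos: [0.5766, -0.0911, 0.2549]
orientation: [-0.0, 0.95, 0.312, -0.0]
wrist_force: [0.6, -1.0, 0.5]
finger_gap: 0.0854
[ 0.57662172 -0.09114584  0.25490285] 0.6342531304641169 [-2.94201740e-01  3.26615163e-01  1.22194482e-01  1.36714472e+00
 -7.73243884e-05  6.42747088e-01] [ 0.57794894 -1.02131138  0.49731226] [258.07925102 181.8066281 ]
```

View pics/w1.png

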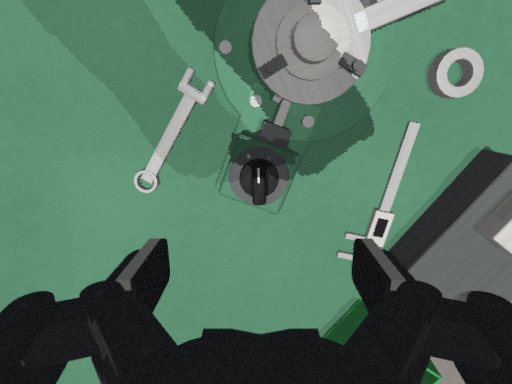

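Run:
```python
from h import *
crop("pics/w1.png","pics/w1c.png",210,120,310,220,6)
```

```text
(no output)
```

View pics/w1c.png

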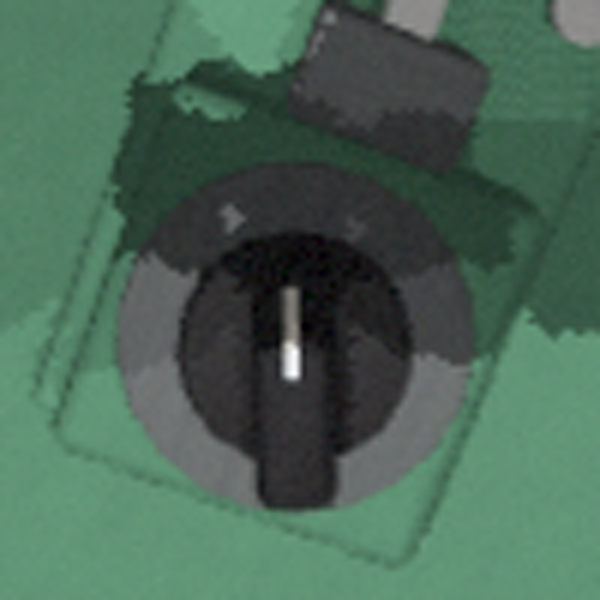

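Run:
```python
from h import *
import pickle
st=pickle.load(open("st1.pkl","rb"))
f=lambda x,y:(210+x/6,120+y/6)
for p,z in(((295,347),.075),((295,337),.058),((290,340),.098),((296,508),.098),((296,255),.098)): print(p,pix2w("wrist",*f(*p),z,st))
o=pix2w("wrist",316,41,.093,st);print("piv",o)
for P in([.58,-.099],[.579,-.1]):print(np.hypot(*(o[:2]-P)))
e=pix2w("wrist",*f(296,508),.098,st);y=st and Rtool(st)[:,1];print(y,e-y*.021)
```

```text
(295, 347) [ 0.58169122 -0.09958066  0.075     ]
(295, 337) [ 0.58293601 -0.10136032  0.058     ]
(290, 340) [ 0.57708926 -0.09459546  0.098     ]
(296, 508) [ 0.59523949 -0.11765539  0.098     ]
(296, 255) [ 0.56944005 -0.08248782  0.098     ]
piv [0.54530355 0.03707    0.093     ]
0.1404239621167548
0.14115111139122316
[ 5.92249082e-01 -8.05754740e-01 -5.69256694e-04] [ 0.58280226 -0.10073454  0.09801195]
```

Run:
```python
from h import *
print(rel([.582,-.101,.074]),yaw())
```

```text
[-0.02902467  0.22279676  3.61989585] 0.6342531304641169
```

```bash
python3 -m inch '[[0,0,0,-0.03,0.22,0.6,0],[0,0,0,0,0,0.7,0],[0,0,0,0,0,0.7,0],[0,0,0,0,0,0.7,0],[0,0,0,0,0,0.5,0.3],[0,0,0,0,0,0.4,0.4],[0,0,0,0,0,0,0.4]]'
python3 - <<'E'
from h import *
st=env.get_state();im=env.read_camera("wrist")
cv2.imwrite("pics/w2.png",cv2.cvtColor(im,cv2.COLOR_RGB2BGR))
print(st["tcp_pos"],st["wrist_force"],st["finger_gap"])
E
```

```text
clock: 3.55
tcp_pos: [0.5796, -0.1002, 0.072]
orientation: [-0.002, 0.95, 0.312, -0.003]
wrist_force: [-1.4, 0.1, -0.3]
finger_gap: 0.051
[ 0.57964216 -0.10017849  0.07203038] [-1.37943288  0.05587764 -0.32366254] 0.05095288367176912
```

View pics/w2.png

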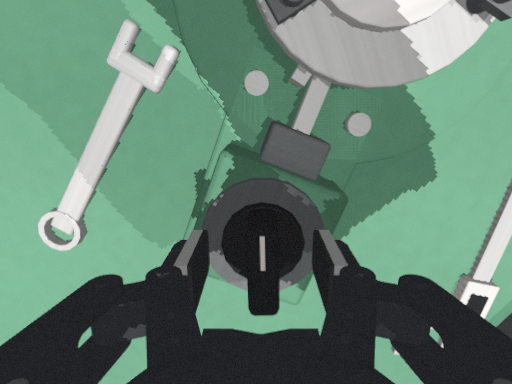

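The bar sits centrally between the fingers (column 262; finger midpoint about 264), so I'll close on it.

```bash
python3 -m inch '[[0,0,0,0,0,0,1],[0,0,0,0,0,0,1],[0,0,0,0,0,0,1],[0,0,0,0,0,0,1],[0,0,0,0,0,0,1]]' 50
python3 -m inch '[[0,0,-0.6,0,0,0,1],[0,0,-0.6,0,0,0,1],[0,0,-0.6,0,0,0,1],[0,0,0,0,0,0,1]]'
python3 - <<'E'
from h import *
st=env.get_state();print(st["ft_torque"],yaw(),st["joint_pos"][5])
E
```

```text
clock: 4.1
tcp_pos: [0.5824, -0.1018, 0.0772]
orientation: [0.001, 0.95, 0.313, 0.0]
wrist_force: [-3.0, -2.3, 6.2]
finger_gap: 0.0132
clock: 4.5
tcp_pos: [0.5824, -0.1018, 0.0771]
orientation: [0.001, 0.903, 0.43, 0.0]
wrist_force: [-3.7, -2.5, 5.7]
finger_gap: 0.0131
[-3.56358395e-01  6.40931581e-01  5.03090192e-04] 0.8895418899547989 0.37324437267427996
```

```bash
python3 -m inch '[[0,0,-0.6,0,0,-0.07,1],[0,0,-0.6,0,0,0,1],[0,0,-0.6,0,0,0,1],[0,0,-0.6,0,0,0,1],[0,0,-0.6,0,0,0,1],[0,0,0,0,0,0,1]]'
python3 - <<'E'
from h import *
st=env.get_state();im=env.read_camera("wrist")
cv2.imwrite("pics/w3.png",cv2.cvtColor(im,cv2.COLOR_RGB2BGR))
print(st["ft_torque"],yaw(),st["joint_pos"][5])
E
```

```text
clock: 5.1
tcp_pos: [0.5823, -0.1017, 0.0773]
orientation: [0.0, 0.794, 0.608, -0.0]
wrist_force: [4.1, -3.0, -15.5]
finger_gap: 0.0125
[-0.69452946 -0.96684989  0.03990838] 1.3069183739747363 -0.04562252347643905
```

View pics/w3.png

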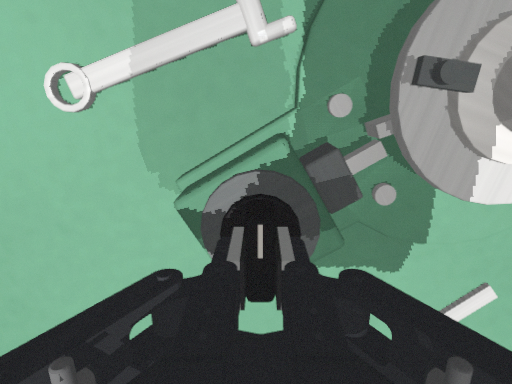

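```bash
python3 -m inch '[[0,0,-0.5,0,0,0.05,1],[0,0,-0.5,0,0,0,1],[0,0,0,0,0,0,1]]'
python3 - <<'E'
from h import *
st=env.get_state();print(st["ft_torque"],yaw(),st["joint_pos"][5])
E
python3 -m inch '[[0,0,-0.5,0,0,0,1],[0,0,-0.5,0,0,0,1],[0,0,0,0,0,0,1]]'
python3 - <<'E'
from h import *
st=env.get_state();print(st["ft_torque"],yaw(),st["joint_pos"][5])
E
```

```text
clock: 5.45
tcp_pos: [0.5824, -0.1016, 0.0772]
orientation: [0.001, 0.75, 0.662, -0.0]
wrist_force: [-2.3, -2.6, 2.7]
finger_gap: 0.0129
[-0.42076268  0.33787312  0.05031745] 1.4465432714900504 -0.18368270005429266
clock: 5.75
tcp_pos: [0.5824, -0.1016, 0.0772]
orientation: [0.001, 0.702, 0.712, -0.0]
wrist_force: [-1.9, -2.5, 3.6]
finger_gap: 0.013
[-0.56591816  0.42727462  0.1186171 ] 1.5848105973925402 -0.3218920858382131
```

```bash
cat > s.py <<'E'
from h import *
st=env.get_state();print("tq",np.round(st["ft_torque"],3),"yaw",round(yaw(),4),"q6",round(st["joint_pos"][5],4))
E
for i in 1; do python3 -m inch '[[0,0,-0.4,0,0,0,1],[0,0,0,0,0,0,1]]'; done; python3 s.py;  python3 -m inch '[[0,0,-0.4,0,0,0,1],[0,0,0,0,0,0,1]]'; python3 s.py;  python3 -m inch '[[0,0,-0.4,0,0,0,1],[0,0,0,0,0,0,1]]'; python3 s.py
```

```text
clock: 5.95
tcp_pos: [0.5824, -0.1016, 0.0772]
orientation: [0.001, 0.682, 0.731, -0.0]
wrist_force: [-3.9, -3.5, 4.9]
finger_gap: 0.0131
tq [-0.632  0.609 -0.009] yaw 1.6399 q6 -0.3769
clock: 6.15
tcp_pos: [0.5824, -0.1015, 0.0772]
orientation: [0.001, 0.662, 0.75, -0.0]
wrist_force: [-2.5, -3.5, 4.7]
finger_gap: 0.0129
tq [-0.678  0.576  0.045] yaw 1.6958 q6 -0.4328
clock: 6.35
tcp_pos: [0.5824, -0.1015, 0.0772]
orientation: [0.001, 0.64, 0.768, -0.0]
wrist_force: [-3.4, -3.2, 5.8]
finger_gap: 0.013
tq [-0.61   0.623  0.027] yaw 1.7516 q6 -0.4886
```

```bash
python3 -m inch '[[0,0,-0.4,0,0,0,1],[0,0,0,0,0,0,1]]' >/dev/null; python3 s.py;  python3 -m inch '[[0,0,-0.4,0,0,0,1],[0,0,0,0,0,0,1]]'>/dev/null; python3 s.py;  python3 -m inch '[[0,0,-0.4,0,0,0,1],[0,0,0,0,0,0,1]]'; python3 s.py
python3 - <<'E'
from h import *
im=env.read_camera("wrist")
cv2.imwrite("pics/w4.png",cv2.cvtColor(im,cv2.COLOR_RGB2BGR))
E
```

```text
tq [-0.607  0.632  0.095] yaw 1.8075 q6 -0.5445
tq [-0.457  0.603 -0.802] yaw 1.8613 q6 -0.5985
clock: 6.95
tcp_pos: [0.5824, -0.1016, 0.0772]
orientation: [0.001, 0.576, 0.818, -0.0]
wrist_force: [-3.2, -1.7, 6.2]
finger_gap: 0.0126
tq [-0.411  0.617 -1.913] yaw 1.9147 q6 -0.6521
```

View pics/w4.png

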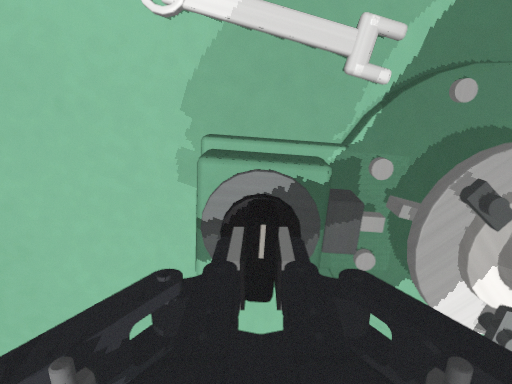

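Vertical torque jumped to −1.9 N·m at about 1.2 rad of turn, so the knob is at its stop. The bolt at (372,223) has also drawn clear of the lever tab at (405,208). I'll ease the torque and release.

```bash
python3 -m inch '[[0,0,0.35,0,0,0,1],[0,0,0,0,0,0,0.8],[0,0,0,0,0,0,0.5],[0,0,0,0,0,0,0.3],[0,0,0,0,0,0,0.3],[0,0,0,0,0,-0.4,0.2],[0,0,0,0,0,-0.8,0],[0,0,0,0,0,-1,0],[0,0,0,0,0,-0.8,0],[0,0,0,0,0,0,0]]'
python3 - <<'E'
from h import *
import pickle
st=env.get_state();im=env.read_camera("wrist");pickle.dump(st,open("st5.pkl","wb"))
cv2.imwrite("pics/w5.png",cv2.cvtColor(im,cv2.COLOR_RGB2BGR))
print(st["tcp_pos"],yaw(),rel([.542-.05,.04+.0,.24]),rel([.62,.168,.24]))
E
```

```text
clock: 8.0
tcp_pos: [0.5854, -0.1016, 0.2331]
orientation: [0.005, 0.593, 0.806, 0.002]
wrist_force: [0.5, 0.2, -0.2]
finger_gap: 0.0853
[ 0.58538871 -0.10163862  0.2331051 ] 1.8731234276060251 [ 3.24650558 -0.91818579 -0.22075056] [ 4.92816577  2.28791212 -0.20829319]
```

View pics/w5.png

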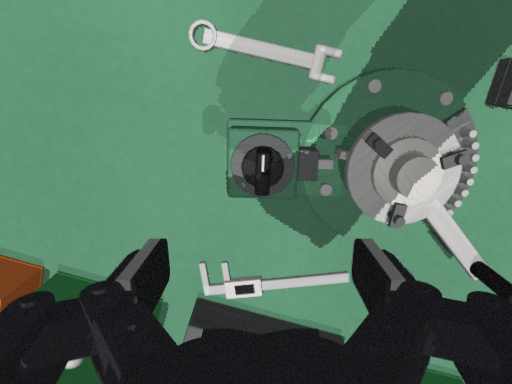

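```bash
python3 -m inch '[[0,0,0,0.82,0.38,-0.03,0],[0,0,0,0.82,0.38,-0.03,0],[0,0,0,0.82,0.38,-0.03,0],[0,0,0,0.82,0.38,-0.03,0],[0,0,0,0.82,0.38,-0.03,0],[0,0,0,0.82,0.38,-0.03,0],[0,0,-1,0,0,0,0],[0,0,-1,0,0,0,0],[0,0,-1,0,0,0,0],[0,0,-1,0,0,0,0],[0,0,-1,0,0,0,0],[0,0,0,0,0,0,0]]'
python3 -m inch '[[0,0,0,0,0,0,0],[0,0,0,0,0,0,0]]'
python3 - <<'E'
from h import *
import pickle
st=env.get_state();im=env.read_camera("wrist");pickle.dump(st,open("st6.pkl","wb"))
cv2.imwrite("pics/w6.png",cv2.cvtColor(im,cv2.COLOR_RGB2BGR))
cv2.imwrite("pics/side6.png",cv2.cvtColor(env.read_camera("side"),cv2.COLOR_RGB2BGR))
print(st["tcp_pos"],yaw(),st["joint_pos"])
crop("pics/side6.png","pics/side6c.png",180,180,300,270,6)
E
```

```text
clock: 9.25
tcp_pos: [0.6171, 0.1679, 0.2333]
orientation: [-0.001, 0.281, 0.96, -0.001]
wrist_force: [-0.6, -0.0, -0.4]
finger_gap: 0.0853
clock: 9.45
tcp_pos: [0.6175, 0.1678, 0.2345]
orientation: [-0.001, 0.283, 0.959, -0.0]
wrist_force: [-0.4, -1.1, -0.6]
finger_gap: 0.0851
[0.61753432 0.16780681 0.23450309] 2.5695701460627927 [ 1.40005848e-01  4.44585586e-01  2.46452888e-01  1.37384849e+00
 -3.79474525e-05 -8.57857571e-01]
```

View pics/w6.png

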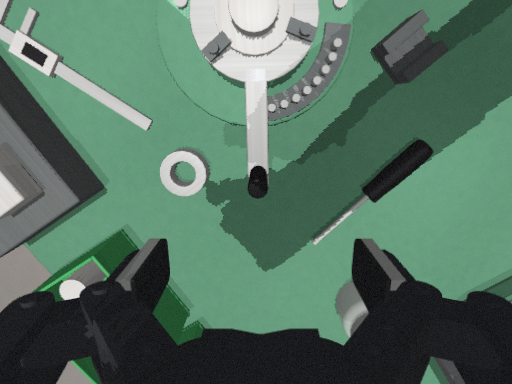

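View pics/side6c.png

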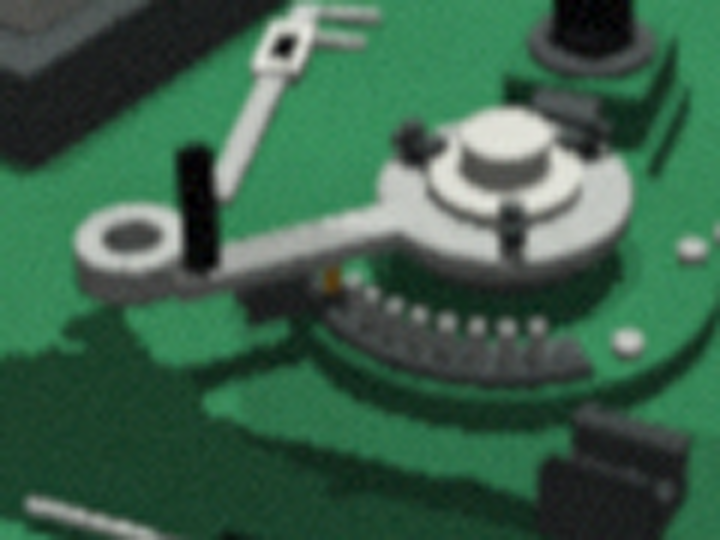

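Run:
```python
from h import *
crop("pics/w6.png","pics/w6c.png",230,0,360,130,6)
crop("pics/w6.png","pics/w6d.png",220,120,300,220,6)
```

```text
(no output)
```

View pics/w6c.png

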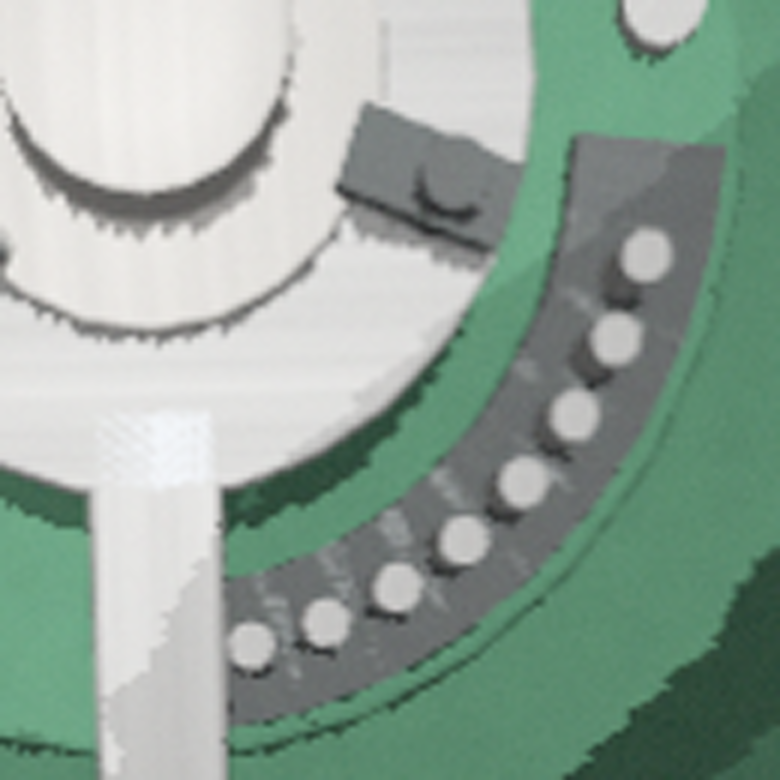

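View pics/w6d.png

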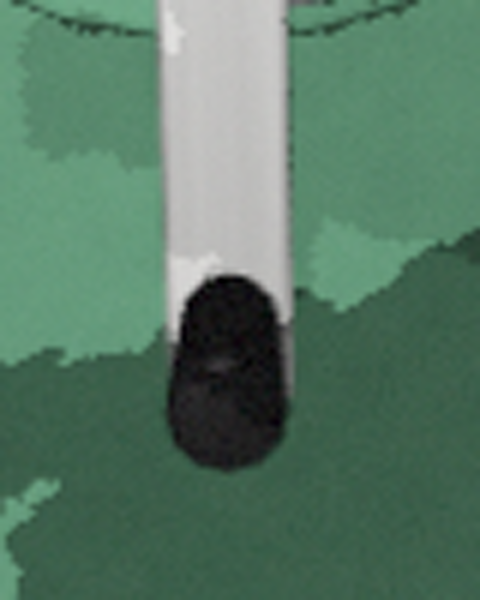

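Run:
```python
from h import *
import pickle
from scipy.optimize import least_squares
st=pickle.load(open("st6.pkl","rb"))
pins=[(252,646),(326,623),(398,588),(465,541),(523,483),(575,415),(617,338),(648,255)]
px=np.array([(230+x/6,y/6) for x,y in pins])
def model(p):
    a=p[2]+.08+.16*np.arange(8)
    return np.array([w2pix("wrist",[p[0]+.085*np.cos(t),p[1]+.085*np.sin(t),p[3]],st) for t in a])
r=least_squares(lambda p:(model(p)-px).ravel(),[.54,.04,1.1,.04]);print(r.x,np.abs(r.fun).max())
g=pix2w("wrist",258,189.2,.122,st);print("g",g)
gb=np.array([pix2w("wrist",220+x/6,120+y/6,.062,st) for x,y in((226,10),(228,250))]);d=gb[1]-gb[0];print("arm dir",np.arctan2(d[1],d[0]))
v=g[:2]-r.x[:2];print(np.hypot(*v),np.arctan2(v[1],v[0]))
piv=pix2w("wrist",254,8,.093,st);print("blank",piv);v=g-piv;print(np.hypot(*v[:2]),np.arctan2(v[1],v[0]))
for z in(.034,.045,.05,.055):
    r=least_squares(lambda p:(model([*p,z])-px).ravel(),[.54,.04,1.1]);print(z,r.x,np.abs(r.fun).max())
print(w2pix("side",[r.x[0],r.x[1],.093]))
```

```text
[0.54316175 0.04119272 1.12665735 0.04402266] 0.17702385148277244
g [0.62123174 0.16875182 0.122     ]
arm dir 1.0040325235606866
0.14955348913197647 1.0215782292607531
blank [0.54432951 0.04366644 0.093     ]
0.1468342721834937 1.0195669826101472
0.034 [0.54162518 0.04147648 1.12815248] 1.071969229851618
0.045 [0.54331132 0.04116505 1.12650669] 0.2589342118674267
0.05 [0.54407575 0.04102353 1.12572175] 0.8501417317015125
0.055 [0.54483884 0.04088204 1.12491226] 1.4602345866607038
[263.33060058 201.0719658 ]
```

The eight-pin fit leaves 0.18 px residual:

- Pivot is (0.543, 0.041) and ring x is 1.127 rad.
- Lever at rest is about 1.015 rad, so free travel is about 0.11, inside the stated range.
- The fourth-click seat is at about 1.767 rad.

Next I'll grasp the grip.

Run:
```python
from h import *
print(rel([.6215,.1688,.078]))
```

```text
[-0.05367392  0.05806498  3.13917416]
```

```bash
python3 -m inch '[[0,0,-0.1,-0.05,0.06,0.4,0],[0,0,0,0,0,0.6,0],[0,0,0,0,0,0.6,0],[0,0,0,0,0,0.6,0.2],[0,0,0,0,0,0.5,0.4],[0,0,0,0,0,0.37,0.4],[0,0,0,0,0,0,0.4]]'
python3 - <<'E'
from h import *
im=env.read_camera("wrist")
cv2.imwrite("pics/w7.png",cv2.cvtColor(im,cv2.COLOR_RGB2BGR))
E
```

```text
clock: 10.25
tcp_pos: [0.6192, 0.1686, 0.0785]
orientation: [-0.003, 0.275, 0.961, -0.001]
wrist_force: [-0.9, 0.2, 1.3]
finger_gap: 0.0513
```

View pics/w7.png

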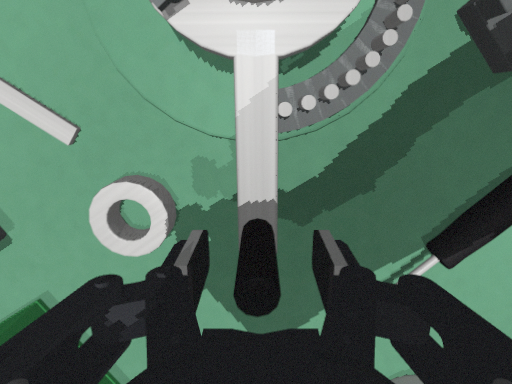

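The grip is centred between the pads with clear space around it, so I'll close.

```bash
python3 -m inch '[[0,0,0,0,0,0,1],[0,0,0,0,0,0,1],[0,0,0,0,0,0,1],[0,0,0,0,0,0,1],[0,0,0,0,0,0,1]]' 60; python3 s.py
python3 - <<'E'
from h import *
s=env.get_state();g=s["tcp_pos"][:2]-np.array([.543,.041]);print(np.hypot(*g),np.arctan2(g[1],g[0]))
# plan: swing by d rad in n rows: shift in tool axes per row (chord), turn
for d in(.02,.04,.06): 
    print(d, "turn share",-d/np.radians(8),"chord share",2*.15*np.sin(d/2)/.05)
E
```

```text
clock: 10.8
tcp_pos: [0.6217, 0.1698, 0.0837]
orientation: [0.001, 0.275, 0.962, 0.001]
wrist_force: [-4.2, 2.3, 5.8]
finger_gap: 0.0168
tq [ 0.448  0.758 -0.016] yaw 2.5854 q6 -0.873
0.15096901037289362 1.022132777995972
0.02 turn share -0.1432394487827058 chord share 0.05999900000499998
0.04 turn share -0.2864788975654116 chord share 0.11999200015999846
0.06 turn share -0.4297183463481174 chord share 0.17997300121497395
```

```bash
cat > f.py <<'E'
from h import *
s=env.get_state();g=s["tcp_pos"][:2]-np.array([.543,.041]);p=np.arctan2(g[1],g[0]);F=np.array(s["wrist_force"])
t=np.array([-np.sin(p),np.cos(p)]);r=np.array([np.cos(p),np.sin(p)])
print("clk %.2f R %.4f phi %.4f yaw-pi/2 %.4f gap %.4f Ft %.2f Fr %.2f Fz %.2f rel2ring %.3f"%(s["clock"],np.hypot(*g),p,yaw()%(2*np.pi)-np.pi/2,s["finger_gap"],F[:2]@t,F[:2]@r,F[2],p-1.127))
E
m(){ python3 f.py; }
m
python3 -m inch '[[0,0,-0.29,0.12,-0.002,0,1]]'>/dev/null;m
python3 -m inch '[[0,0,-0.29,0.12,-0.002,0,1]]'>/dev/null;m
python3 -m inch '[[0,0,-0.14,0.06,-0.001,0,1]]'>/dev/null;m
python3 -m inch '[[0,0,-0.14,0.06,-0.001,0,1]]'>/dev/null;m
```

```text
clk 10.80 R 0.1510 phi 1.0221 yaw-pi/2 1.0146 gap 0.0168 Ft 4.75 Fr -0.19 Fz 5.79 rel2ring -0.105
clk 10.90 R 0.1510 phi 1.0449 yaw-pi/2 1.0540 gap 0.0167 Ft -4.12 Fr -0.16 Fz 2.75 rel2ring -0.082
clk 11.00 R 0.1510 phi 1.0846 yaw-pi/2 1.0949 gap 0.0170 Ft -3.75 Fr -0.23 Fz 2.32 rel2ring -0.042
clk 11.10 R 0.1510 phi 1.1065 yaw-pi/2 1.1146 gap 0.0166 Ft -3.82 Fr -0.50 Fz 3.88 rel2ring -0.021
clk 11.20 R 0.1510 phi 1.1262 yaw-pi/2 1.1340 gap 0.0164 Ft -5.12 Fr -0.58 Fz 6.16 rel2ring -0.001
```

```bash
m(){ python3 f.py; }
python3 -m inch '[[0,0,-0.14,0.06,-0.001,0,1]]'>/dev/null;m
python3 -m inch '[[0,0,-0.14,0.06,-0.001,0,1]]'>/dev/null;m
python3 -m inch '[[0,0,-0.14,0.06,-0.001,0,1]]'>/dev/null;m
python3 -m inch '[[0,0,-0.14,0.06,-0.001,0,1]]'>/dev/null;m
python3 -m inch '[[0,0,-0.14,0.06,-0.001,0,1]]'>/dev/null;m
python3 -m inch '[[0,0,-0.14,0.06,-0.001,0,1]]'>/dev/null;m
python3 -m inch '[[0,0,-0.14,0.06,-0.001,0,1]]'>/dev/null;m
python3 -m inch '[[0,0,-0.14,0.06,-0.001,0,1]]'>/dev/null;m
python3 -m inch '[[0,0,-0.14,0.06,-0.001,0,1]]'>/dev/null;m
python3 -m inch '[[0,0,-0.14,0.06,-0.001,0,1]]'>/dev/null;m
```

```text
clk 11.30 R 0.1510 phi 1.1385 yaw-pi/2 1.1530 gap 0.0166 Ft -10.20 Fr -0.17 Fz 4.22 rel2ring 0.011
clk 11.40 R 0.1510 phi 1.1584 yaw-pi/2 1.1724 gap 0.0167 Ft -6.55 Fr 0.25 Fz 4.36 rel2ring 0.031
clk 11.50 R 0.1511 phi 1.1811 yaw-pi/2 1.1923 gap 0.0169 Ft -5.33 Fr 0.57 Fz 4.74 rel2ring 0.054
clk 11.60 R 0.1511 phi 1.2027 yaw-pi/2 1.2121 gap 0.0166 Ft -4.62 Fr 0.28 Fz 5.79 rel2ring 0.076
clk 11.70 R 0.1511 phi 1.2241 yaw-pi/2 1.2318 gap 0.0165 Ft -4.04 Fr 0.40 Fz 6.02 rel2ring 0.097
clk 11.80 R 0.1511 phi 1.2456 yaw-pi/2 1.2516 gap 0.0167 Ft -4.19 Fr -0.10 Fz 6.31 rel2ring 0.119
clk 11.90 R 0.1511 phi 1.2670 yaw-pi/2 1.2713 gap 0.0165 Ft -3.33 Fr 0.41 Fz 6.93 rel2ring 0.140
clk 12.00 R 0.1511 phi 1.2879 yaw-pi/2 1.2910 gap 0.0166 Ft -5.75 Fr 0.12 Fz 6.41 rel2ring 0.161
clk 12.10 R 0.1511 phi 1.2974 yaw-pi/2 1.3099 gap 0.0167 Ft -10.58 Fr -0.09 Fz 1.46 rel2ring 0.170
clk 12.20 R 0.1511 phi 1.3157 yaw-pi/2 1.3290 gap 0.0167 Ft -7.65 Fr 0.65 Fz 3.55 rel2ring 0.189
```

```bash
m(){ python3 f.py; }
python3 -m inch '[[0,0,-0.14,0.06,-0.001,0,1]]'>/dev/null;m
python3 -m inch '[[0,0,-0.14,0.06,-0.001,0,1]]'>/dev/null;m
python3 -m inch '[[0,0,-0.14,0.06,-0.001,0,1]]'>/dev/null;m
python3 -m inch '[[0,0,-0.14,0.06,-0.001,0,1]]'>/dev/null;m
python3 -m inch '[[0,0,-0.14,0.06,-0.001,0,1]]'>/dev/null;m
python3 -m inch '[[0,0,-0.14,0.06,-0.001,0,1]]'>/dev/null;m
python3 -m inch '[[0,0,-0.14,0.06,-0.001,0,1]]'>/dev/null;m
python3 -m inch '[[0,0,-0.14,0.06,-0.001,0,1]]'>/dev/null;m
python3 -m inch '[[0,0,-0.14,0.06,-0.001,0,1]]'>/dev/null;m
python3 -m inch '[[0,0,-0.14,0.06,-0.001,0,1]]'>/dev/null;m
python3 -m inch '[[0,0,-0.14,0.06,-0.001,0,1]]'>/dev/null;m
python3 -m inch '[[0,0,-0.14,0.06,-0.001,0,1]]'>/dev/null;m
python3 -m inch '[[0,0,-0.14,0.06,-0.001,0,1]]'>/dev/null;m
python3 -m inch '[[0,0,-0.14,0.06,-0.001,0,1]]'>/dev/null;m
python3 -m inch '[[0,0,-0.14,0.06,-0.001,0,1]]'>/dev/null;m
python3 -m inch '[[0,0,-0.14,0.06,-0.001,0,1]]'>/dev/null;m
python3 -m inch '[[0,0,-0.14,0.06,-0.001,0,1]]'>/dev/null;m
```

```text
clk 12.30 R 0.1511 phi 1.3385 yaw-pi/2 1.3489 gap 0.0168 Ft -6.31 Fr 0.31 Fz 4.29 rel2ring 0.212
clk 12.40 R 0.1511 phi 1.3604 yaw-pi/2 1.3687 gap 0.0169 Ft -5.24 Fr 0.12 Fz 4.87 rel2ring 0.233
clk 12.50 R 0.1511 phi 1.3819 yaw-pi/2 1.3885 gap 0.0165 Ft -5.25 Fr 0.29 Fz 5.30 rel2ring 0.255
clk 12.60 R 0.1511 phi 1.4031 yaw-pi/2 1.4082 gap 0.0167 Ft -3.47 Fr 0.84 Fz 5.16 rel2ring 0.276
clk 12.70 R 0.1512 phi 1.4246 yaw-pi/2 1.4279 gap 0.0166 Ft -3.86 Fr -0.06 Fz 7.17 rel2ring 0.298
clk 12.80 R 0.1511 phi 1.4463 yaw-pi/2 1.4476 gap 0.0164 Ft -4.69 Fr 0.11 Fz 6.39 rel2ring 0.319
clk 12.90 R 0.1511 phi 1.4565 yaw-pi/2 1.4666 gap 0.0164 Ft -11.30 Fr -0.21 Fz -0.12 rel2ring 0.329
clk 13.00 R 0.1512 phi 1.4733 yaw-pi/2 1.4857 gap 0.0162 Ft -8.39 Fr 0.09 Fz 2.83 rel2ring 0.346
clk 13.10 R 0.1512 phi 1.4961 yaw-pi/2 1.5056 gap 0.0170 Ft -6.61 Fr -0.26 Fz 4.80 rel2ring 0.369
clk 13.20 R 0.1512 phi 1.5181 yaw-pi/2 1.5254 gap 0.0163 Ft -6.29 Fr 0.69 Fz 5.66 rel2ring 0.391
clk 13.30 R 0.1512 phi 1.5395 yaw-pi/2 1.5451 gap 0.0164 Ft -4.48 Fr 0.58 Fz 5.48 rel2ring 0.412
clk 13.40 R 0.1512 phi 1.5606 yaw-pi/2 1.5648 gap 0.0163 Ft -4.69 Fr 1.19 Fz 5.51 rel2ring 0.434
clk 13.50 R 0.1512 phi 1.5821 yaw-pi/2 1.5845 gap 0.0168 Ft -4.15 Fr 0.44 Fz 5.79 rel2ring 0.455
clk 13.60 R 0.1512 phi 1.6043 yaw-pi/2 1.6042 gap 0.0167 Ft -3.28 Fr 0.75 Fz 7.18 rel2ring 0.477
clk 13.70 R 0.1512 phi 1.6156 yaw-pi/2 1.6234 gap 0.0167 Ft -11.23 Fr 0.84 Fz 0.42 rel2ring 0.489
clk 13.80 R 0.1512 phi 1.6306 yaw-pi/2 1.6426 gap 0.0167 Ft -9.12 Fr 1.34 Fz 3.47 rel2ring 0.504
clk 13.90 R 0.1512 phi 1.6535 yaw-pi/2 1.6623 gap 0.0165 Ft -7.65 Fr 1.07 Fz 4.53 rel2ring 0.526
```

```bash
m(){ python3 f.py; }
python3 -m inch '[[0,0,-0.14,0.06,-0.001,0,1]]'>/dev/null;m
python3 -m inch '[[0,0,-0.14,0.06,-0.001,0,1]]'>/dev/null;m
python3 -m inch '[[0,0,-0.14,0.06,-0.001,0,1]]'>/dev/null;m
python3 -m inch '[[0,0,-0.14,0.06,-0.001,0,1]]'>/dev/null;m
python3 -m inch '[[0,0,-0.07,0.03,-0.001,0,1]]'>/dev/null;m
python3 -m inch '[[0,0,0,0,0,0,1],[0,0,0,0,0,0,1]]'>/dev/null;m
```

```text
clk 14.00 R 0.1512 phi 1.6757 yaw-pi/2 1.6820 gap 0.0161 Ft -6.66 Fr 0.66 Fz 3.67 rel2ring 0.549
clk 14.10 R 0.1512 phi 1.6970 yaw-pi/2 1.7017 gap 0.0167 Ft -5.19 Fr 0.22 Fz 5.31 rel2ring 0.570
clk 14.20 R 0.1513 phi 1.7183 yaw-pi/2 1.7215 gap 0.0163 Ft -4.95 Fr 1.17 Fz 4.86 rel2ring 0.591
clk 14.30 R 0.1513 phi 1.7397 yaw-pi/2 1.7411 gap 0.0167 Ft -5.07 Fr 0.34 Fz 7.07 rel2ring 0.613
clk 14.40 R 0.1513 phi 1.7521 yaw-pi/2 1.7509 gap 0.0167 Ft -3.47 Fr 1.03 Fz 6.26 rel2ring 0.625
clk 14.60 R 0.1513 phi 1.7531 yaw-pi/2 1.7504 gap 0.0168 Ft -3.62 Fr 1.57 Fz 6.77 rel2ring 0.626
```

Three clicks have been counted, with force peaks at 0.17, 0.329 and 0.489 from ring x. The fourth should seat at about 0.645, so I'll use fine steps from here.

```bash
m(){ python3 f.py; }
python3 -m inch '[[0,0,-0.04,0.015,0,0,1],[0,0,0,0,0,0,1]]'>/dev/null;m
python3 -m inch '[[0,0,-0.04,0.015,0,0,1],[0,0,0,0,0,0,1]]'>/dev/null;m
python3 -m inch '[[0,0,-0.03,0.012,0,0,1],[0,0,0,0,0,0,1]]'>/dev/null;m
```

```text
clk 14.80 R 0.1513 phi 1.7586 yaw-pi/2 1.7561 gap 0.0167 Ft -3.50 Fr -0.14 Fz 6.83 rel2ring 0.632
clk 15.00 R 0.1513 phi 1.7635 yaw-pi/2 1.7615 gap 0.0166 Ft -2.84 Fr 0.89 Fz 7.62 rel2ring 0.636
clk 15.20 R 0.1513 phi 1.7653 yaw-pi/2 1.7655 gap 0.0165 Ft -4.60 Fr 1.18 Fz 7.42 rel2ring 0.638
```

```bash
m(){ python3 f.py; }
python3 -m inch '[[0,0,-0.03,0.012,0,0,1],[0,0,0,0,0,0,1]]'>/dev/null;m
python3 -m inch '[[0,0,-0.03,0.012,0,0,1],[0,0,0,0,0,0,1]]'>/dev/null;m
```

```text
clk 15.40 R 0.1513 phi 1.7672 yaw-pi/2 1.7696 gap 0.0165 Ft -4.95 Fr 0.82 Fz 5.53 rel2ring 0.640
clk 15.60 R 0.1512 phi 1.7689 yaw-pi/2 1.7737 gap 0.0169 Ft -5.43 Fr 1.99 Fz 4.64 rel2ring 0.642
```

```bash
m(){ python3 f.py; }
python3 -m inch '[[0,0,-0.03,0.012,0,0,1],[0,0,0,0,0,0,1]]'>/dev/null;m
python3 -m inch '[[0,0,0,0,0,0,1],[0,0,0,0,0,0,1],[0,0,0,0,0,0,1],[0,0,0,0,0,0,1],[0,0,0,0,0,0,1]]'>/dev/null;m
python3 - <<'E'
from h import *
import pickle
st=env.get_state();im=env.read_camera("wrist");pickle.dump(st,open("st8.pkl","wb"))
cv2.imwrite("pics/w8.png",cv2.cvtColor(im,cv2.COLOR_RGB2BGR))
for n in("top","side"):cv2.imwrite(f"pics/{n}8.png",cv2.cvtColor(env.read_camera(n),cv2.COLOR_RGB2BGR))
crop("pics/top8.png","pics/top8c.png",180,125,340,245,5)
crop("pics/side8.png","pics/side8c.png",180,160,340,280,5)
E
```

```text
clk 15.80 R 0.1513 phi 1.7708 yaw-pi/2 1.7778 gap 0.0167 Ft -7.00 Fr 0.61 Fz 3.91 rel2ring 0.644
clk 16.30 R 0.1513 phi 1.7708 yaw-pi/2 1.7777 gap 0.0166 Ft -7.10 Fr 1.74 Fz 3.85 rel2ring 0.644
```

View pics/w8.png

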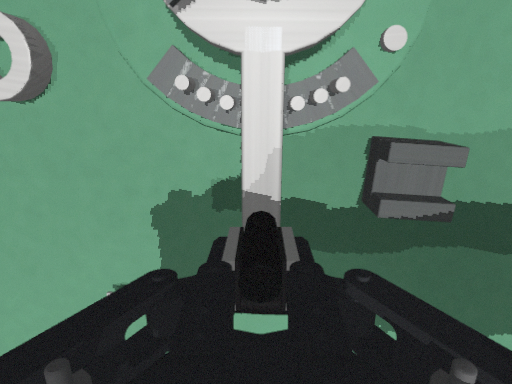

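View pics/top8c.png

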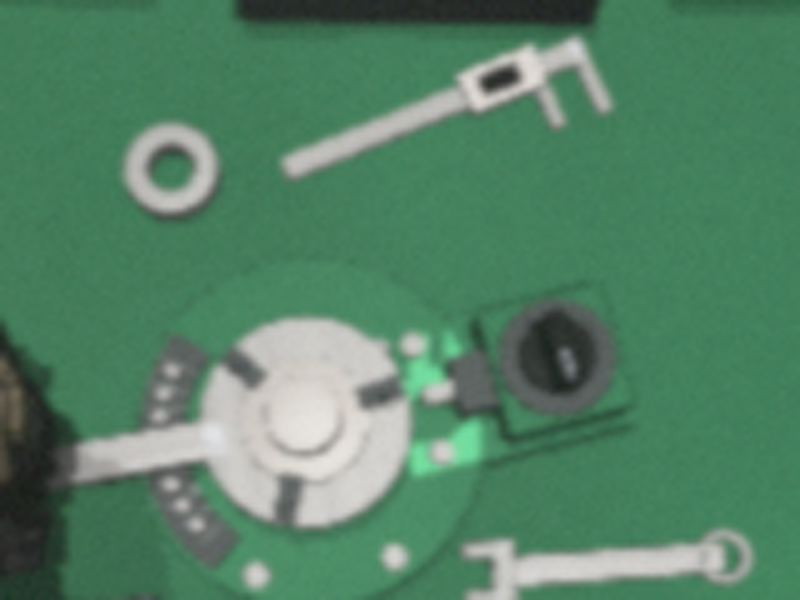

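View pics/side8c.png

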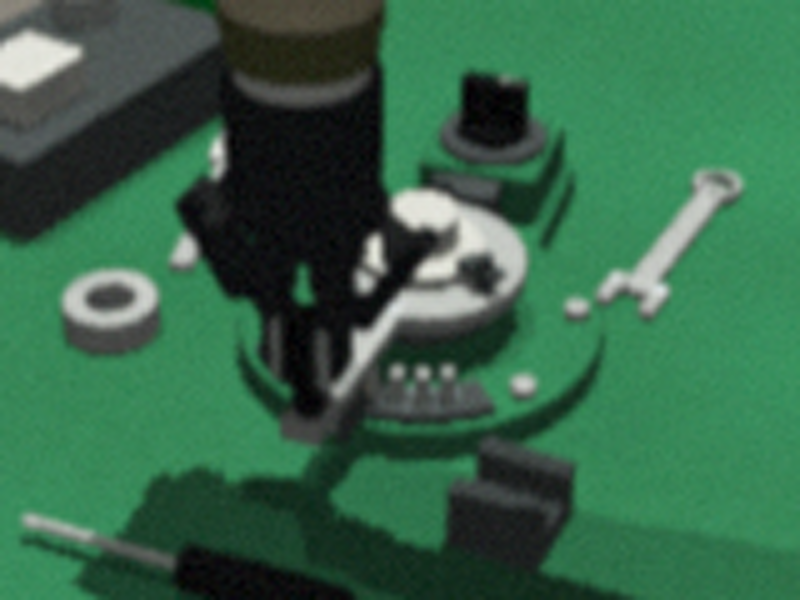

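The wrist view shows three pins on each side of the arm, at (182–227, ~92) and (298–343, ~93). Pins 4 and 5 are hidden under the arm, so it sits between them. The push is steady at 7 N, the knob is at its stop and the bystanders have not moved, so I'm handing in.

```bash
python3 -c "
from workcell import env
print(env.hand_in())"; python3 f.py
```

```text
the job is handed in; nothing more can be done
None
the job is handed in; nothing more can be done
```

The job is handed in at about 16.5 s of the 64 s. The knob is at its stop, and the gripper holds the lever at the fourth click against the spring.

- **Knob:** I turned it about 1.2 rad anticlockwise until the wrist torque rose sharply to 1.9 N·m, then released it. In the later pictures the bar lines up with the pedestal and the bolt is clear of the lever.
- **Lever:** I felt seat jumps behind pins 1, 2 and 3 at 0.170, 0.329 and 0.489 rad from ring x. I then crept into the fourth seat and stopped at 0.644 rad, against 0.64 expected. The push stayed at 7 N, without movement, over the last 0.5 s I checked.
- **Last pictures:** The wrist view shows three pins on each side of the arm, so it sits between pins 4 and 5. The wrench, caliper, collar, V-block and screwdriver look unmoved. I did not check the jar and bottle in the last pictures, but the arm stayed well away from both.
- **Disagreements:**
  - The pivot estimates from the two cameras differed by 2 to 4 mm.
  - Each time the fingers closed, the TCP rose about 5 mm and the vertical force read about 6 N, well under the limits.
  - I over-lifted once at the knob, which briefly read 15 N of vertical pull, and I corrected it.

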